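Sort the barista's things back into their places

TASK

Tidy the coffee point: stand the two shakers (the steel one with the white lid and the spice jar with the red cap) upright on the floor of the wooden tray, lay both rolls (tape and labels) flat side by side in the green tray, and stand the tamper upright on the black mat within its steel ring. Leave the blue cup and the kitchen timer where they are.

Things in the scene. Friction and masses are not known exactly. Their poses are not given: they have to be found in the camera images.
- cocoa_shaker_c (a point): Round steel powder shaker with a white lid, upright, 61 mm across the lid, 56 mm across the body below 66 mm, 82 mm high, 0.13 to 0.2 kg. Point: its centre, half-way up (41 mm over its foot); z along its axis
- spice_jar_c (a point): Small round spice jar with a red cap, upright, 44 mm in diameter (cap 42 mm), 90 mm high, about 0.1 kg. Point: its centre, half-way up (45 mm over its foot); z along its axis
- tape_roll_c (a point): Roll of brown packing tape lying flat, 52 mm in outer diameter, 19 mm high; grip it across the outside, its hole is closed to touch. Point: its centre, half-way up (9.5 mm over its underside); z along its axis
- label_roll_c (a point): Roll of white labels lying flat, 40 mm in outer diameter, 26 mm high; grip it across the outside. Point: its centre, half-way up (13 mm over its underside); z along its axis
- tamper_c (a point): Coffee tamper standing on its steel base of 58 mm diameter (lowest 30 mm), with an upright turned wooden handle, to be gripped across its 40 mm knob, 60 to 85 mm over the foot; 94 mm high, 0.37 to 0.58 kg. Point: its centre, half-way up (47 mm over its foot); z along its axis
- wood_tray: Brown wooden tray for shakers, fixed to the table, 120 mm front to back (its x) by 170 mm wide (its y), 15 mm high over all; floor 4 mm thick, rim walls 4 mm thick, so inside 112 x 162 mm and 11 mm deep. Origin: centre of its underside, on the table
- green_tray: Green plastic tray for rolls, fixed to the table, 120 mm front to back (its x) by 170 mm wide (its y), 15 mm high over all; floor 4 mm thick, rim walls 4 mm thick, so inside 112 x 162 mm and 11 mm deep. Origin: centre of its underside, on the table
- tamp_mat: Black rubber tamping mat with a steel ring on it, fixed to the table: mat 120 mm (its x) by 130 mm (its y), 6 mm thick; ring at its centre, 84 mm inside and 98 mm outside diameter, rising 7 mm over the mat (13 mm over the table). The tamper stands on the mat inside the ring. Origin: centre of its underside, on the table
- cup_left_0_c (a point): Bystander: dark blue cup with a handle, upright, bowl 63 mm across and 53 mm high, handle 29 mm out from the bowl towards this point's -y. Point: centre of the bowl, half-way up
- timer_c (a point): Bystander: white kitchen timer lying flat at the right edge of the table, beside the trays, 58 x 64 x 16 mm. Point: its centre, half-way up
Not all that is in view belongs to the job. Leave any orange or turquoise look-alike of the part that bears tape_roll_c alone.

How it is judged:
By the outcome, as a careful person would: the job done as asked, in the order asked, and still so for the second after the job is handed in, with the robot touching nothing.
It also fails if it takes over 120 s, if anything falls off the work surface, if the arm or the gripper's body presses on something with over 40 N, if the wrist force passes 120 N, or if a joint passes its speed limit or range.

ROBOT

A 7-joint arm with a two-finger parallel gripper is mounted at the origin on a cart in front of the work surface, level with it; the furniture and walls round the work are solid. World frame = base frame: x ahead of the robot, y to its left, z up, the work surface at z = 0. Lengths are in m, angles in rad, forces in N, time in s.
With the tool pointing down it reaches from about 0.4 to 0.85 m from the base axis. Payload 4.5 kg.
Tool frame: the origin (TCP) lies midway between the tips of the shut fingers; the grasp point (between the pads) lies behind it (r.grip_point_offset is the z of the grasp point in the tool frame, in m); z points along the fingers, y is the line along which they close (so a half turn about z gives the same grasp; the last joint's range is limited). The gripper opens to 88 mm and grips with 3 to 60 N. Pads are 18 mm wide; open, the fingers measure 123 mm over their backs; the gripper's body (75 mm by 187 mm) begins 45 mm behind the grasp point.
Start: joints at [-1.21, 0.689, -0.195, 1.565, 0.157, 0.902, -0.215], TCP at [0.201, 0.592, 0.239] pointing down, gripper open.
Joint ranges: [-3.01, 3.01], [-0.46, 2.08], [-1.47, 1.51], [0.13, 2.56], [-1, 4.14], [0.04, 2.09], [-2.66, 2.66]. Speed limits (rad/s): [2.57, 2.57, 3.14, 3.14, 3.14, 3.14, 3.14].

INTERFACE

Orientations are given as a unit quaternion [x, y, z, w].
In Python, from plant import r, optics, workorder gives the robot as it stands.
- The arm moves only by the shell command python3 -m creep 'ROWS' [FORCE]. ROWS is JSON, a list of rows, each an object of numbers: "grip": the gripper command: -1 is shut, 1 is fully open, values between are in proportion; "tx", "ty", "tz": the shift along the tool's x, y, z in cm; "spin": the turn about the tool's z in degrees. In form: [{"grip": .., "tx": .., "ty": .., "tz": .., "spin": ..}, ...]. A call has 1 to 8 rows; each row shifts and turns the commanded pose from where the row before left it, along the tool's axes as they then stand; what a row does not reach is not made up. A row lasts 1/12 s, in which the tool goes at most 41.7 mm and 7.16 degrees, less where a joint would pass 70% of its speed; a pose out of reach is approached as far as the arm can. A call with a gripper value outside its range is refused whole. The fingers move at their own pace and stop on an object; FORCE is the grip in N (left out, the last holds). Time passes only in rows, so rows that do not move let the fingers close. It gives the time, the measured TCP pose, the force, the opening and the grip force at its end, in the units of the state.
- r.get_state(): the state, without advancing time (a new reading comes with each control period).
- optics.snapshot(name): name is "scene" or "top"; returns (picture, depth): 420x560x3 uint8, red, green, blue; 420x560 float32, m along the optical axis (not along the pixel's ray), 0 where there is no reading.
- optics.get_calibration(name): a dict with "fx", "fy", "cx", "cy" (pixels), "extrinsics" (4x4, takes a point from world to camera coordinates). Camera axes: x right, y down, z forward; pixel columns grow to the right and rows downward; lengths in m; the calibration is good to about 2 mm. A picture is of the moment at which its call begins. get_calibration takes no time and is no camera call.
- workorder.finish_job(): hands the job in; it is judged then, once.
The state is a dict: "clock": time; "q": joint angles; "qd": joint speeds; "joint_torque": joint torques, N m; "tool_pos": TCP position; "eef_rot": TCP orientation; "contact_force": force on the tool from outside, world axes, zero at the start; "moment": the same for the moment, N m; "opening": opening from 0.0 (shut) to 1.0 (fully open); "finger_force": force on a finger pad.
Only numpy, scipy, OpenCV 4.12 (cv2) and the standard library are available. Lean on these libraries where they do the work, as an engineer would, in place of code of your own. Each camera call takes 0.05 s, during which the arm holds its last target. There are 200 camera calls.

## Working session

There is one attempt and no reset: what is moved stays moved. The work goes in short steps, Python scripts to look and compute and a shell command to move; the robot and the scene stay as the last step left them, time stands still between calls to the robot, and variables do not carry over. Pictures are saved under pics/ and viewed, at most 14 in all, crops included, and the job is handed in when it is done.

```bash
ls; mkdir -p pics; python3 - <<'E'
from plant import r, optics, workorder
import cv2,numpy as np
s=r.get_state(); print({k:np.round(v,3) for k,v in s.items()}, r.grip_point_offset)
for n in("scene","top"):
    p,d=optics.snapshot(n); cv2.imwrite(f"pics/{n}0.png",p[:,:,::-1]); np.save(f"pics/{n}0.npy",d)
    print(n,optics.get_calibration(n))
E
```

```text
pics
{'clock': np.float64(0.0), 'q': array([-1.21 ,  0.69 , -0.194,  1.566,  0.157,  0.903, -0.215]), 'qd': array([ 0.   ,  0.   ,  0.001, -0.   ,  0.001, -0.   ,  0.002]), 'joint_torque': array([-0.0000e+00, -5.2756e+01, -1.2670e+00, -1.5343e+01, -5.3000e-02,
        7.0000e-03,  0.0000e+00]), 'tool_pos': array([0.2  , 0.591, 0.238]), 'eef_rot': array([ 0.163,  0.987, -0.001, -0.   ]), 'contact_force': array([-0.24 ,  0.009,  0.917]), 'moment': array([-0.04 ,  0.004,  0.031]), 'finger_force': np.float64(0.0), 'opening': np.float64(1.001)} -0.0187
scene {'fx': 462.4652659333143, 'fy': 462.4652659333143, 'cx': 279.43449926498005, 'cy': 215.88223115454264, 'extrinsics': array([[ 0.7210662 , -0.69263568, -0.0178704 , -0.34641718],
       [-0.5466139 , -0.55282297, -0.62896742,  0.28497906],
       [ 0.4257661 ,  0.46329535, -0.77722625,  0.83345201],
       [ 0.        ,  0.        ,  0.        ,  1.        ]])}
top {'fx': 436.12539631552227, 'fy': 436.12539631552227, 'cx': 294.2578598162095, 'cy': 217.57122432760818, 'extrinsics': array([[-2.02337849e-02, -9.99756229e-01, -8.83613566e-03,
        -3.76378686e-04],
       [-9.88051650e-01,  2.13459561e-02, -1.52637765e-01,
         4.72274773e-01],
       [ 1.52789172e-01,  5.64211870e-03, -9.88242701e-01,
         1.12785310e+00],
       [ 0.00000000e+00,  0.00000000e+00,  0.00000000e+00,
         1.00000000e+00]])}
```

View pics/top0.png

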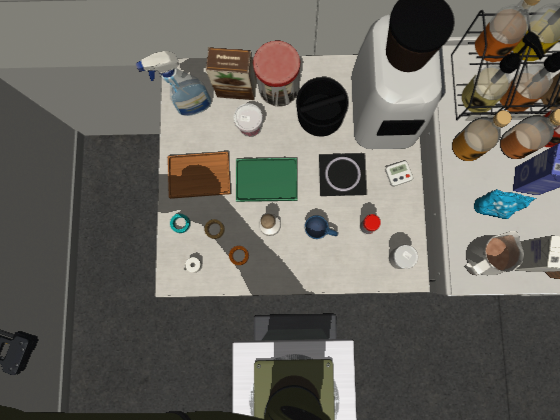

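View pics/scene0.png

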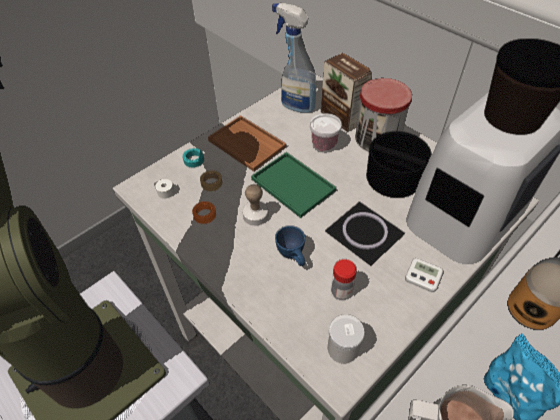

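Top view: wood tray (199,174), green tray (267,179), mat ring (343,174), timer (399,173). Tape roll (214,229) with decoys teal (180,223) and orange (239,255); labels (193,264), tamper (269,222), cup (317,227), spice jar (371,223), shaker (404,257).

```bash
cat > h.py <<'E'
import numpy as np,cv2
from plant import r, optics, workorder
def ray(n,u,v,z):
    c=optics.get_calibration(n);E=c["extrinsics"];R=E[:3,:3];t=E[:3,3]
    o=-R.T@t; d=R.T@np.array([(u-c["cx"])/c["fx"],(v-c["cy"])/c["fy"],1])
    return (o+d*(z-o[2])/d[2])[:2]
def cloud(n,d):
    c=optics.get_calibration(n);E=c["extrinsics"]
    v,u=np.nonzero(d>0);z=d[v,u]
    P=np.c_[(u-c["cx"])/c["fx"]*z,(v-c["cy"])/c["fy"]*z,z]
    return (P-E[:3,3])@E[:3,:3],u,v
def top(n,d,xy,zlo,zhi,rad):
    P,_,_=cloud(n,d);m=(np.hypot(*(P[:,:2]-xy).T)<rad)&(P[:,2]>zlo)&(P[:,2]<zhi)
    q=P[m]
    if len(q)<5:return len(q),None
    c,rr=cv2.minEnclosingCircle(q[:,:2].astype(np.float32))
    return len(q),np.round(c,4),round(rr,4),np.round(np.median(q[:,2]),4)
E
python3 - <<'E'
from h import *
D={n:np.load(f"pics/{n}0.npy") for n in("top","scene")}
O=dict(cocoa=(404,257,.082,.04),spice=(371,223,.09,.032),tape=(214,229,.019,.036),label=(193,264,.026,.03),tamper=(269,222,.094,.03),cup=(317,227,.053,.05),teal=(180,223,.019,.036),orange=(239,255,.019,.036))
for k,(u,v,h,rad) in O.items():
    xy=ray("top",u,v,h);print(k,np.round(xy,3),[top(n,D[n],xy,h-(.007 if h>.03 else .005),h+.01,rad) for n in D])
print("ring",ray("top",343,174,.013),"timer",ray("top",399,173,.016))
for n,c in dict(wood=[(168,155),(229,151),(230,194),(169,198)],green=[(237,158),(297,157),(298,200),(237,200)],mat=[(319,154),(366,154),(367,195),(320,195)]).items():
    q=np.array([ray("top",u,v,.015 if n!="mat" else .006) for u,v in c]);print(n,q.mean(0).round(3),q.round(3).tolist())
p=cv2.imread("pics/top0.png")[140:290,155:425];cv2.imwrite("pics/c0.png",cv2.resize(p,None,fx=2.9,fy=2.9,interpolation=2))
E
```

```text
cocoa [ 0.359 -0.285] [(460, array([ 0.3613, -0.2897]), 0.0312, np.float64(0.0804)), (977, array([ 0.3638, -0.2899]), 0.0312, np.float64(0.0831))]
spice [ 0.446 -0.205] [(216, array([ 0.4492, -0.2083]), 0.0216, np.float64(0.0892)), (380, array([ 0.4519, -0.2076]), 0.0216, np.float64(0.0918))]
tape [0.448 0.207] [(170, array([0.4501, 0.2084]), 0.0261, np.float64(0.0187)), (228, array([0.4527, 0.2096]), 0.0278, np.float64(0.0207))]
label [0.355 0.261] [(169, array([0.3528, 0.2642]), 0.0224, np.float64(0.0264)), (208, array([0.3556, 0.2665]), 0.025, np.float64(0.0279))]
tamper [0.453 0.054] [(138, array([0.4579, 0.0577]), 0.0169, np.float64(0.0909)), (174, array([0.46  , 0.0579]), 0.0193, np.float64(0.0933))]
cup [ 0.443 -0.069] [(159, array([ 0.4435, -0.0775]), 0.0416, np.float64(0.0509)), (311, array([ 0.4419, -0.0763]), 0.0429, np.float64(0.0525))]
teal [0.467 0.3  ] [(172, array([0.4682, 0.3018]), 0.0263, np.float64(0.0191)), (197, array([0.4694, 0.3028]), 0.028, np.float64(0.0211))]
orange [0.377 0.14 ] [(175, array([0.3766, 0.1418]), 0.0263, np.float64(0.019)), (257, array([0.3796, 0.1426]), 0.0274, np.float64(0.0207))]
ring [ 0.59464143 -0.14723526] timer [ 0.5932332  -0.30102866]
wood [0.602 0.251] [[0.66, 0.338], [0.667, 0.168], [0.545, 0.165], [0.537, 0.332]]
green [0.586 0.062] [[0.646, 0.146], [0.646, -0.021], [0.524, -0.021], [0.528, 0.146]]
mat [ 0.595 -0.148] [[0.655, -0.083], [0.652, -0.214], [0.535, -0.212], [0.538, -0.082]]
```

View pics/c0.png

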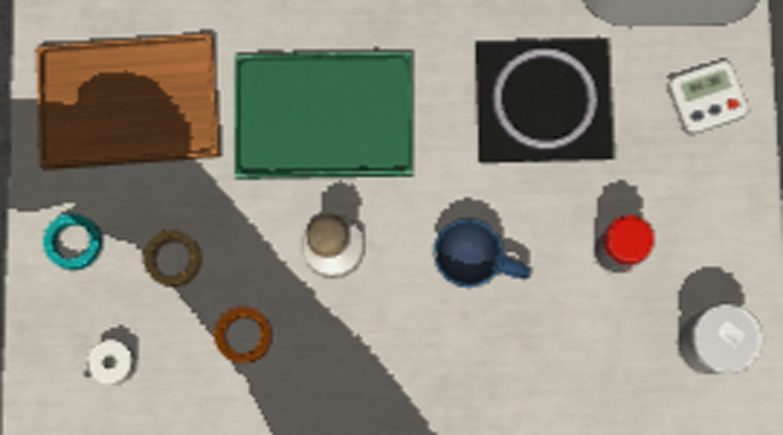

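```bash
cat >> h.py <<'E'
from scipy.spatial.transform import Rotation as Ro
def go(x,y,z,yaw=0,gp=True):
    """remaining shift to put grasp point at x,y,z; yaw = world angle of tool y from +y"""
    s=r.get_state();M=Ro.from_quat(s["eef_rot"]).as_matrix()
    p=s["tool_pos"]+M[:,2]*(r.grip_point_offset if gp else 0)
    d=M.T@(np.array([x,y,z])-p)*100
    a=np.degrees(np.arctan2(-M[0,1],M[1,1]))
    sp=(-(yaw-a)+90)%180-90
    print("clock",round(float(s["clock"]),2),"gp",p.round(4),"yaw",round(a,2),"-> t(cm)",d.round(2),"spin",round(sp,1),"| F",s["contact_force"].round(1),"open",round(float(s["opening"]),3),"ff",round(float(s["finger_force"]),1),"q7",round(float(s["q"][6]),2))
E
python3 - <<'E'
from h import *
P,_,_=cloud("top",np.load("pics/top0.npy"))
for y in(-.34,-.36,-.38,-.40,-.44):
    m=(abs(P[:,0]-.36)<.03)&(abs(P[:,1]-y)<.01);print(y,m.sum(),P[m,2].min() if m.any() else 0,P[m,2].max() if m.any() else 0)
E
python3 -m creep '[{"grip":1,"spin":-7,"tx":-2},{"spin":-7,"tx":-3},{"spin":-4.8,"tx":-3},{"tx":-4},{"tx":-4},{"tx":-4},{"tx":-3}]' 20
python3 -c "
from h import *
go(.45,.0,.24)"
```

```text
-0.34 103 -0.006597829796117985 0.003557308446568149
-0.36 156 -0.007556449951684659 0.004549178330826836
-0.38 1 -0.005563879958591954 -0.005563879958591954
-0.4 343 -0.03171435537373473 0.05334205625889605
-0.44 189 0.013788952122637758 0.126667648543307
clock 0.1 gp [0.2005 0.5914 0.2567] yaw -18.71 -> t(cm) [-42.61 -48.01   1.75] spin -18.7 | F [-0.3 -0.3  0.1] open 1.0 ff 0.0 q7 -0.22$[0]: bad value
```

```bash

python3 -m creep '[{"grip":1,"tx":-2,"ty":0,"tz":0,"spin":-7},{"grip":1,"tx":-3,"ty":0,"tz":0,"spin":-7},{"grip":1,"tx":-3,"ty":0,"tz":0,"spin":-4.7},{"grip":1,"tx":-4,"ty":0,"tz":0,"spin":0},{"grip":1,"tx":-4,"ty":0,"tz":0,"spin":0},{"grip":1,"tx":-4,"ty":0,"tz":0,"spin":0},{"grip":1,"tx":-3,"ty":0,"tz":0,"spin":0}]' 20
python3 -c "
from h import *
go(.45,.0,.24)"
```

```text
clock: 0.68
tool_pos: [0.4332, 0.5751, 0.2381]
eef_rot: [0.002, 1.0, -0.001, 0.001]
contact_force: [-0.6, 0.1, -0.2]
opening: 1.001
finger_force: 0.0
clock 0.68 gp [0.4332 0.5752 0.2568] yaw -0.21 -> t(cm) [ -1.89 -57.51   1.76] spin -0.2 | F [-0.6  0.1 -0.2] open 1.001 ff 0.0 q7 0.4
```

```bash

python3 -m creep '[{"grip":1,"tx":0,"ty":-4,"tz":0,"spin":0},{"grip":1,"tx":0,"ty":-4,"tz":0,"spin":0},{"grip":1,"tx":0,"ty":-4,"tz":0,"spin":0},{"grip":1,"tx":0,"ty":-4,"tz":0,"spin":0},{"grip":1,"tx":0,"ty":-4,"tz":0,"spin":0},{"grip":1,"tx":0,"ty":-4,"tz":0,"spin":0},{"grip":1,"tx":0,"ty":-4,"tz":0,"spin":0},{"grip":1,"tx":0,"ty":-4,"tz":0,"spin":0}]'
python3 -m creep '[{"grip":1,"tx":0,"ty":-4,"tz":0,"spin":0},{"grip":1,"tx":0,"ty":-4,"tz":0,"spin":0},{"grip":1,"tx":0,"ty":-4,"tz":0,"spin":0},{"grip":1,"tx":0,"ty":-4,"tz":0,"spin":0},{"grip":1,"tx":0,"ty":-4,"tz":0,"spin":0},{"grip":1,"tx":0,"ty":-4,"tz":0,"spin":0},{"grip":1,"tx":0,"ty":-4,"tz":0,"spin":0},{"grip":1,"tx":0,"ty":-4,"tz":0,"spin":0}]'
python3 -c "
from h import *
go(.3625,-.29,.24)"
```

```text
clock: 1.35
tool_pos: [0.4282, 0.2548, 0.2385]
eef_rot: [0.0, 1.0, -0.0, -0.0]
contact_force: [1.0, -0.6, 0.4]
opening: 0.998
finger_force: 0.0
clock: 2.02
tool_pos: [0.428, -0.065, 0.2386]
eef_rot: [0.0, 1.0, 0.0, -0.0]
contact_force: [0.4, 0.0, 0.1]
opening: 1.003
finger_force: 0.0
clock 2.02 gp [ 0.428  -0.065   0.2573] yaw -0.01 -> t(cm) [  6.55 -22.5    1.73] spin -0.0 | F [0.4 0.  0.1] open 1.003 ff 0.0 q7 1.28
```

```bash

python3 -m creep '[{"grip":1,"tx":1,"ty":-3.5,"tz":0,"spin":0},{"grip":1,"tx":1,"ty":-3.5,"tz":0,"spin":0},{"grip":1,"tx":1,"ty":-3.5,"tz":0,"spin":0},{"grip":1,"tx":1,"ty":-3.5,"tz":0,"spin":0},{"grip":1,"tx":1,"ty":-3.5,"tz":0,"spin":0},{"grip":1,"tx":1,"ty":-3,"tz":0,"spin":0},{"grip":1,"tx":0.5,"ty":-2,"tz":0,"spin":0},{"grip":1,"tx":0,"ty":0,"tz":0,"spin":0}]'
python3 - <<'E'
from h import *
go(.3625,-.29,.05)
p,d=optics.snapshot("scene");cv2.imwrite("pics/s1.png",p[:,:,::-1])
E
```

```text
clock: 2.68
tool_pos: [0.3611, -0.293, 0.2382]
eef_rot: [0.005, 1.0, -0.001, -0.001]
contact_force: [-0.8, 0.5, -0.1]
opening: 1.0
finger_force: 0.0
clock 2.68 gp [ 0.3611 -0.293   0.2569] yaw -0.52 -> t(cm) [-0.17  0.34 20.69] spin -0.5 | F [-0.8  0.5 -0.1] open 1.0 ff 0.0 q7 1.8
```

View pics/s1.png

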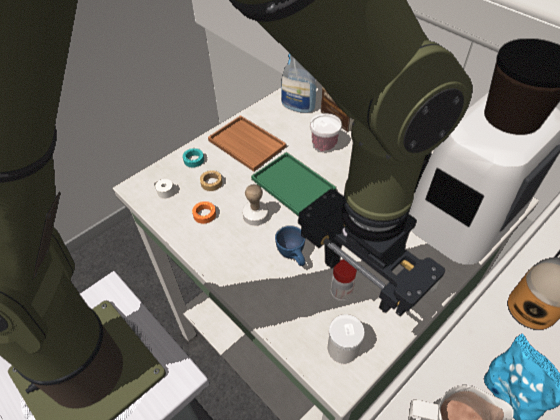

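The gripper (375,270) hangs above the shaker (346,338); nothing has been disturbed, and the brown tape (211,180) is clearly distinct from the orange (204,212) and teal rings. Descending.

```bash

python3 -m creep '[{"grip":1,"tx":-0.2,"ty":0.3,"tz":3,"spin":-0.5},{"grip":1,"tx":0,"ty":0,"tz":4,"spin":0},{"grip":1,"tx":0,"ty":0,"tz":4,"spin":0},{"grip":1,"tx":0,"ty":0,"tz":3.5,"spin":0},{"grip":1,"tx":0,"ty":0,"tz":3,"spin":0},{"grip":1,"tx":0,"ty":0,"tz":2,"spin":0},{"grip":1,"tx":0,"ty":0,"tz":1,"spin":0},{"grip":1,"tx":0,"ty":0,"tz":0,"spin":0}]'
python3 -c "
from h import *
go(.3625,-.29,.05)"
```

```text
clock: 3.4
tool_pos: [0.3655, -0.2823, 0.0316]
eef_rot: [-0.006, 1.0, 0.002, -0.002]
contact_force: [-0.4, -0.4, -0.5]
opening: 0.999
finger_force: 0.0
clock 3.4 gp [ 0.3656 -0.2823  0.0503] yaw 0.67 -> t(cm) [ 0.32 -0.76  0.03] spin 0.7 | F [-0.4 -0.4 -0.5] open 0.999 ff 0.0 q7 1.57
```

```bash

python3 -m creep '[{"grip":1,"tx":0.3,"ty":-0.7,"tz":0,"spin":0.6},{"grip":1,"tx":0,"ty":0,"tz":0,"spin":0}]'
python3 -c "
from h import *
go(.3625,-.29,.05)"
python3 -m creep '[{"grip":0.3,"tx":0,"ty":0,"tz":0,"spin":0},{"grip":0,"tx":0,"ty":0,"tz":0,"spin":0},{"grip":-0.2,"tx":0,"ty":0,"tz":0,"spin":0},{"grip":-0.5,"tx":0,"ty":0,"tz":0,"spin":0},{"grip":-1,"tx":0,"ty":0,"tz":0,"spin":0},{"grip":-1,"tx":0,"ty":0,"tz":0,"spin":0}]' 20
python3 -c "
from h import *
go(.3625,-.29,.05)"
```

```text
clock: 3.57
tool_pos: [0.3625, -0.293, 0.0344]
eef_rot: [0.002, 1.0, -0.0, 0.0]
contact_force: [-0.1, 0.2, 0.2]
opening: 1.001
finger_force: 0.0
clock 3.57 gp [ 0.3625 -0.2929  0.0531] yaw -0.2 -> t(cm) [-0.    0.29  0.31] spin -0.2 | F [-0.1  0.2  0.2] open 1.001 ff 0.0 q7 1.57
clock: 4.07
tool_pos: [0.3628, -0.292, 0.034]
eef_rot: [0.001, 1.0, 0.0, 0.0]
contact_force: [0.4, 1.0, 3.4]
opening: 0.658
finger_force: 20.0
clock 4.07 gp [ 0.3628 -0.292   0.0527] yaw -0.11 -> t(cm) [0.03 0.2  0.27] spin -0.1 | F [0.4 1.  3.4] open 0.658 ff 20.0 q7 1.57
```

```bash

python3 -m creep '[{"grip":-1,"tx":0,"ty":0,"tz":-0.7,"spin":0},{"grip":-1,"tx":0,"ty":0,"tz":-2,"spin":0},{"grip":-1,"tx":0,"ty":0,"tz":-3,"spin":0},{"grip":-1,"tx":0,"ty":0,"tz":-3,"spin":0},{"grip":-1,"tx":0,"ty":0,"tz":-3,"spin":0},{"grip":-1,"tx":0,"ty":0,"tz":-1.3,"spin":0},{"grip":-1,"tx":-0.6,"ty":1.4,"tz":0,"spin":0},{"grip":-1,"tx":-1.1,"ty":2.8,"tz":0,"spin":0}]'
python3 -m creep '[{"grip":-1,"tx":-1.2,"ty":2.9,"tz":0,"spin":0},{"grip":-1,"tx":-1.2,"ty":2.9,"tz":0,"spin":0},{"grip":-1,"tx":-1.2,"ty":2.9,"tz":0,"spin":0},{"grip":-1,"tx":-1.2,"ty":2.9,"tz":0,"spin":0},{"grip":-1,"tx":-1.2,"ty":2.9,"tz":0,"spin":0},{"grip":-1,"tx":-1.2,"ty":2.9,"tz":0,"spin":0},{"grip":-1,"tx":-1.2,"ty":2.9,"tz":0,"spin":0},{"grip":-1,"tx":-1.2,"ty":2.9,"tz":0,"spin":0}]'
python3 -m creep '[{"grip":-1,"tx":-1.2,"ty":2.9,"tz":0,"spin":0},{"grip":-1,"tx":-1.2,"ty":2.9,"tz":0,"spin":0},{"grip":-1,"tx":-1.2,"ty":2.9,"tz":0,"spin":0},{"grip":-1,"tx":-1.2,"ty":2.9,"tz":0,"spin":0},{"grip":-1,"tx":-1.2,"ty":2.9,"tz":0,"spin":0},{"grip":-1,"tx":-1.2,"ty":2.9,"tz":0,"spin":0},{"grip":-1,"tx":-1.2,"ty":2.9,"tz":0,"spin":0},{"grip":-1,"tx":-1.2,"ty":2.9,"tz":0,"spin":0}]'
python3 -m creep '[{"grip":-1,"tx":-1.2,"ty":2.9,"tz":0,"spin":0},{"grip":-1,"tx":-0.6,"ty":1.6,"tz":0,"spin":0},{"grip":-1,"tx":0,"ty":0,"tz":0,"spin":0}]'
python3 -c "
from h import *
go(.600,.294,.0587)"
```

```text
clock: 4.73
tool_pos: [0.3783, -0.2536, 0.1649]
eef_rot: [0.005, 1.0, -0.002, 0.0]
contact_force: [0.3, 0.5, -1.7]
opening: 0.656
finger_force: 19.9
clock: 5.4
tool_pos: [0.4759, -0.017, 0.1639]
eef_rot: [0.001, 1.0, -0.0, -0.0]
contact_force: [0.4, 0.1, -1.6]
opening: 0.658
finger_force: 19.9
clock: 6.07
tool_pos: [0.5723, 0.2145, 0.1638]
eef_rot: [0.001, 1.0, -0.0, -0.001]
contact_force: [0.4, 0.8, -1.5]
opening: 0.652
finger_force: 19.9
clock: 6.32
tool_pos: [0.5904, 0.2644, 0.1638]
eef_rot: [-0.002, 1.0, 0.003, 0.0]
contact_force: [-0.3, 0.6, -2.1]
opening: 0.657
finger_force: 19.9
clock 6.32 gp [0.5904 0.2643 0.1825] yaw 0.18 -> t(cm) [-0.97  2.9  12.39] spin 0.2 | F [-0.3  0.6 -2.1] open 0.657 ff 19.9 q7 0.87
```

```bash

python3 -m creep '[{"grip":-1,"tx":-0.5,"ty":1.5,"tz":0,"spin":0},{"grip":-1,"tx":-0.5,"ty":1.4,"tz":1,"spin":0},{"grip":-1,"tx":0,"ty":0,"tz":3,"spin":0},{"grip":-1,"tx":0,"ty":0,"tz":3,"spin":0},{"grip":-1,"tx":0,"ty":0,"tz":2,"spin":0},{"grip":-1,"tx":0,"ty":0,"tz":1,"spin":0},{"grip":-1,"tx":0,"ty":0,"tz":0,"spin":0},{"grip":-1,"tx":0,"ty":0,"tz":0,"spin":0}]'
python3 - <<'E'
from h import *
go(.600,.294,.0567)
p,d=optics.snapshot("scene");cv2.imwrite("pics/s2.png",cv2.resize(p[80:270,130:400,::-1],None,fx=2.9,fy=2.9,interpolation=2))
E
```

```text
clock: 6.98
tool_pos: [0.6008, 0.2868, 0.0641]
eef_rot: [0.001, 1.0, -0.0, -0.0]
contact_force: [0.1, -0.2, -0.6]
opening: 0.654
finger_force: 19.9
clock 6.98 gp [0.6008 0.2869 0.0828] yaw -0.15 -> t(cm) [0.08 0.72 2.61] spin -0.2 | F [ 0.1 -0.2 -0.6] open 0.654 ff 19.9 q7 0.82
```

View pics/s2.png

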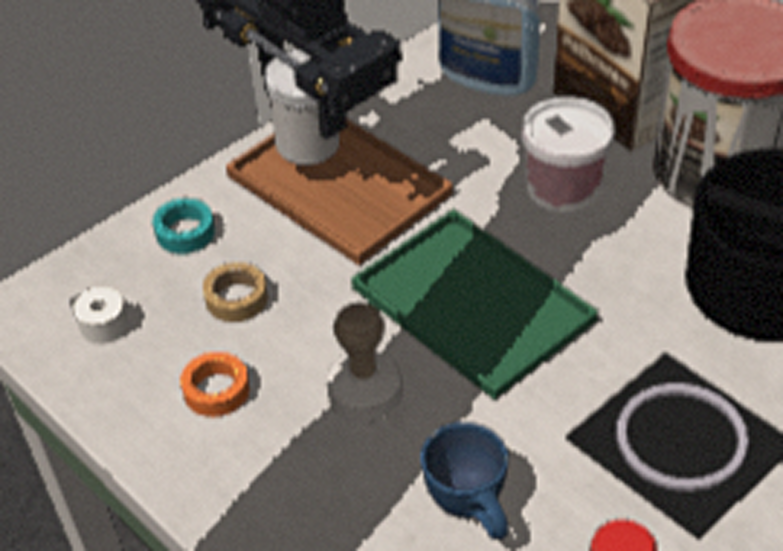

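The shaker hangs upright over the left (far) part of the wood tray (crop ~(305,110)). Lowering it.

```bash

python3 -m creep '[{"grip":-1,"tx":0,"ty":0.6,"tz":0,"spin":0},{"grip":-1,"tx":0,"ty":0,"tz":1,"spin":0},{"grip":-1,"tx":0,"ty":0,"tz":0.8,"spin":0},{"grip":-1,"tx":0,"ty":0,"tz":0.3,"spin":0},{"grip":-1,"tx":0,"ty":0,"tz":0.2,"spin":0},{"grip":-1,"tx":0,"ty":0,"tz":0,"spin":0},{"grip":-1,"tx":0,"ty":0,"tz":0,"spin":0}]'
python3 -c "
from h import *
go(.600,.294,.0567)"
```

```text
clock: 7.62
tool_pos: [0.6008, 0.2933, 0.0405]
eef_rot: [0.001, 1.0, -0.0, -0.0]
contact_force: [-0.3, -0.0, -2.8]
opening: 0.655
finger_force: 19.9
clock 7.62 gp [0.6008 0.2933 0.0592] yaw -0.13 -> t(cm) [0.08 0.07 0.25] spin -0.1 | F [-0.3 -0.  -2.8] open 0.655 ff 19.9 q7 0.81
```

```bash

python3 -m creep '[{"grip":-1,"tx":0,"ty":0,"tz":0.2,"spin":0},{"grip":-1,"tx":0,"ty":0,"tz":0.1,"spin":0},{"grip":-1,"tx":0,"ty":0,"tz":0.05,"spin":0},{"grip":-1,"tx":0,"ty":0,"tz":0,"spin":0}]'
python3 -c "
from h import *
go(.600,.294,.0567)"
```

```text
clock: 7.95
tool_pos: [0.6015, 0.2936, 0.0381]
eef_rot: [0.001, 1.0, 0.0, 0.001]
contact_force: [-0.2, -0.7, 3.9]
opening: 0.658
finger_force: 20.0
clock 7.95 gp [0.6015 0.2936 0.0568] yaw -0.13 -> t(cm) [0.15 0.04 0.01] spin -0.1 | F [-0.2 -0.7  3.9] open 0.658 ff 20.0 q7 0.81
```

```bash

python3 -m creep '[{"grip":0.5,"tx":0,"ty":0,"tz":0,"spin":0},{"grip":0.9,"tx":0,"ty":0,"tz":0,"spin":0},{"grip":1,"tx":0,"ty":0,"tz":0,"spin":0},{"grip":1,"tx":0,"ty":0,"tz":-1.5,"spin":0},{"grip":1,"tx":0,"ty":0,"tz":-3,"spin":0},{"grip":1,"tx":0,"ty":0,"tz":-4,"spin":0},{"grip":1,"tx":0,"ty":0,"tz":-3,"spin":0},{"grip":1,"tx":0,"ty":0,"tz":0,"spin":0}]'
python3 - <<'E'
from h import *
go(.4505,-.208,.055)
p,d=optics.snapshot("scene");cv2.imwrite("pics/s3.png",p[:,:,::-1])
print(top("scene",d,[.60,.293],.08,.095,.04))
E
```

```text
clock: 8.62
tool_pos: [0.6047, 0.2959, 0.1603]
eef_rot: [0.001, 1.0, 0.003, 0.006]
contact_force: [1.4, 0.5, 0.3]
opening: 1.002
finger_force: 0.0
clock 8.62 gp [0.6045 0.2958 0.179 ] yaw -0.15 -> t(cm) [ 15.4  -50.5   11.88] spin -0.2 | F [1.4 0.5 0.3] open 1.002 ff 0.0 q7 0.84
(337, array([0.6014, 0.2939]), 0.0323, np.float64(0.0876))
```

Shaker stands in the tray with its lid at 86 mm height, as it should. Now the spice jar.

```bash

python3 -m creep '[{"grip":1,"tx":0.7,"ty":-2,"tz":-1,"spin":0},{"grip":1,"tx":1.1,"ty":-3.6,"tz":0,"spin":0},{"grip":1,"tx":1.1,"ty":-3.6,"tz":0,"spin":0},{"grip":1,"tx":1.1,"ty":-3.6,"tz":0,"spin":0},{"grip":1,"tx":1.1,"ty":-3.6,"tz":0,"spin":0},{"grip":1,"tx":1.1,"ty":-3.6,"tz":0,"spin":0},{"grip":1,"tx":1.1,"ty":-3.6,"tz":0,"spin":0},{"grip":1,"tx":1.1,"ty":-3.6,"tz":0,"spin":0}]'
python3 -m creep '[{"grip":1,"tx":1.1,"ty":-3.6,"tz":0,"spin":0},{"grip":1,"tx":1.1,"ty":-3.6,"tz":0,"spin":0},{"grip":1,"tx":1.1,"ty":-3.6,"tz":0,"spin":0},{"grip":1,"tx":1.1,"ty":-3.6,"tz":0,"spin":0},{"grip":1,"tx":1.1,"ty":-3.6,"tz":0,"spin":0},{"grip":1,"tx":1,"ty":-3,"tz":0,"spin":0},{"grip":1,"tx":1,"ty":-2.3,"tz":0,"spin":0},{"grip":1,"tx":0,"ty":0,"tz":0,"spin":0}]'
python3 -c "
from h import *
go(.4505,-.208,.058)"
```

```text
clock: 9.33
tool_pos: [0.5147, 0.0199, 0.1618]
eef_rot: [0.001, 1.0, -0.0, -0.001]
contact_force: [1.3, -1.4, -0.2]
opening: 0.999
finger_force: 0.0
clock: 10.0
tool_pos: [0.4365, -0.2173, 0.1614]
eef_rot: [0.006, 1.0, -0.001, -0.002]
contact_force: [-1.6, -0.8, -0.0]
opening: 1.004
finger_force: 0.0
clock 10.0 gp [ 0.4366 -0.2173  0.1801] yaw -0.68 -> t(cm) [-1.44  0.98 12.2 ] spin -0.7 | F [-1.6 -0.8 -0. ] open 1.004 ff 0.0 q7 1.51
```

```bash

python3 -m creep '[{"grip":1,"tx":-1.3,"ty":0.5,"tz":1,"spin":0},{"grip":1,"tx":0,"ty":0,"tz":2,"spin":0},{"grip":1,"tx":0,"ty":0,"tz":0,"spin":0},{"grip":1,"tx":0,"ty":0,"tz":0,"spin":0}]'
python3 -c "
from h import *
go(.4505,-.208,.058)"
```

```text
clock: 10.33
tool_pos: [0.4526, -0.2054, 0.1315]
eef_rot: [0.001, 1.0, 0.001, -0.002]
contact_force: [-1.6, 0.5, 0.0]
opening: 1.001
finger_force: 0.0
clock 10.33 gp [ 0.4527 -0.2054  0.1502] yaw -0.06 -> t(cm) [ 0.19 -0.27  9.22] spin -0.1 | F [-1.6  0.5  0. ] open 1.001 ff 0.0 q7 1.47
```

```bash

python3 -m creep '[{"grip":1,"tx":0.2,"ty":-0.2,"tz":2,"spin":0},{"grip":1,"tx":0,"ty":0,"tz":3,"spin":0},{"grip":1,"tx":0,"ty":0,"tz":2.4,"spin":0},{"grip":0.7,"tx":0,"ty":0,"tz":1.6,"spin":0},{"grip":0.5,"tx":0,"ty":0,"tz":0,"spin":0},{"grip":0.4,"tx":0,"ty":0,"tz":0,"spin":0}]'
python3 -c "
from h import *
go(.4505,-.208,.058)"
python3 -m creep '[{"grip":0.2,"tx":0,"ty":0,"tz":0,"spin":0},{"grip":0,"tx":0,"ty":0,"tz":0,"spin":0},{"grip":-0.3,"tx":0,"ty":0,"tz":0,"spin":0},{"grip":-1,"tx":0,"ty":0,"tz":0,"spin":0},{"grip":-1,"tx":0,"ty":0,"tz":0,"spin":0},{"grip":-1,"tx":0,"ty":0,"tz":0,"spin":0}]' 18
python3 -c "
from h import *
go(.4505,-.208,.058)"
```

```text
clock: 10.83
tool_pos: [0.4514, -0.2079, 0.0424]
eef_rot: [0.001, 1.0, 0.0, -0.001]
contact_force: [1.0, 0.1, 0.1]
opening: 0.801
finger_force: 0.0
clock 10.83 gp [ 0.4515 -0.2079  0.0611] yaw -0.09 -> t(cm) [ 0.09 -0.01  0.31] spin -0.1 | F [1.  0.1 0.1] open 0.801 ff 0.0 q7 1.4
clock: 11.33
tool_pos: [0.4522, -0.2086, 0.043]
eef_rot: [0.001, 1.0, -0.0, 0.001]
contact_force: [0.7, 0.1, 7.4]
opening: 0.486
finger_force: 18.0
clock 11.33 gp [ 0.4522 -0.2086  0.0617] yaw -0.14 -> t(cm) [0.17 0.06 0.37] spin -0.1 | F [0.7 0.1 7.4] open 0.486 ff 18.0 q7 1.4
```

```bash

python3 -m creep '[{"grip":-1,"tx":0,"ty":0,"tz":-0.7,"spin":0},{"grip":-1,"tx":0,"ty":0,"tz":-2,"spin":0},{"grip":-1,"tx":0,"ty":0,"tz":-3,"spin":0},{"grip":-1,"tx":0,"ty":0,"tz":-3,"spin":0},{"grip":-1,"tx":0,"ty":0,"tz":-3,"spin":0},{"grip":-1,"tx":0,"ty":0,"tz":-1,"spin":0},{"grip":-1,"tx":-0.5,"ty":1.4,"tz":0,"spin":0},{"grip":-1,"tx":-1,"ty":2.8,"tz":0,"spin":0}]'
python3 -m creep '[{"grip":-1,"tx":-1.1,"ty":3,"tz":0,"spin":0},{"grip":-1,"tx":-1.1,"ty":3,"tz":0,"spin":0},{"grip":-1,"tx":-1.1,"ty":3,"tz":0,"spin":0},{"grip":-1,"tx":-1.1,"ty":3,"tz":0,"spin":0},{"grip":-1,"tx":-1.1,"ty":3,"tz":0,"spin":0},{"grip":-1,"tx":-1.1,"ty":3,"tz":0,"spin":0},{"grip":-1,"tx":-1.1,"ty":3,"tz":0,"spin":0},{"grip":-1,"tx":-1.1,"ty":3,"tz":0,"spin":0}]'
python3 -m creep '[{"grip":-1,"tx":-1.1,"ty":3,"tz":0,"spin":0},{"grip":-1,"tx":-1.1,"ty":3,"tz":0,"spin":0},{"grip":-1,"tx":-1.1,"ty":3,"tz":0,"spin":0},{"grip":-1,"tx":-1,"ty":3,"tz":0,"spin":0},{"grip":-1,"tx":-0.4,"ty":1,"tz":0,"spin":0},{"grip":-1,"tx":0,"ty":0,"tz":0,"spin":0},{"grip":-1,"tx":0,"ty":0,"tz":0,"spin":0}]'
python3 -c "
from h import *
go(.604,.206,.0657)"
```

```text
clock: 12.0
tool_pos: [0.4656, -0.1702, 0.1705]
eef_rot: [0.005, 1.0, -0.002, 0.0]
contact_force: [0.2, 0.4, -1.1]
opening: 0.489
finger_force: 18.0
clock: 12.67
tool_pos: [0.5552, 0.0749, 0.1696]
eef_rot: [0.001, 1.0, -0.0, -0.0]
contact_force: [0.5, -0.2, -0.6]
opening: 0.487
finger_force: 18.0
clock: 13.25
tool_pos: [0.6019, 0.2024, 0.169]
eef_rot: [0.001, 1.0, -0.001, -0.001]
contact_force: [-0.6, -0.7, -1.4]
opening: 0.49
finger_force: 18.0
clock 13.25 gp [0.602  0.2024 0.1877] yaw -0.1 -> t(cm) [-0.22  0.37 12.2 ] spin -0.1 | F [-0.6 -0.7 -1.4] open 0.49 ff 18.0 q7 0.93
```

```bash

python3 -m creep '[{"grip":-1,"tx":-0.2,"ty":0.2,"tz":1,"spin":0},{"grip":-1,"tx":0,"ty":0,"tz":3,"spin":0},{"grip":-1,"tx":0,"ty":0,"tz":3,"spin":0},{"grip":-1,"tx":0,"ty":0,"tz":3,"spin":0},{"grip":-1,"tx":0,"ty":0,"tz":1,"spin":0},{"grip":-1,"tx":0,"ty":0,"tz":0.5,"spin":0},{"grip":-1,"tx":0,"ty":0,"tz":0,"spin":0},{"grip":-1,"tx":0,"ty":0,"tz":0,"spin":0}]'
python3 -c "
from h import *
go(.604,.206,.0657)"
```

```text
clock: 13.92
tool_pos: [0.6055, 0.2051, 0.0554]
eef_rot: [0.001, 1.0, 0.0, 0.001]
contact_force: [0.1, 0.4, -0.4]
opening: 0.487
finger_force: 18.0
clock 13.92 gp [0.6055 0.2051 0.0741] yaw -0.17 -> t(cm) [0.15 0.09 0.84] spin -0.2 | F [ 0.1  0.4 -0.4] open 0.487 ff 18.0 q7 0.88
```

```bash

python3 -m creep '[{"grip":-1,"tx":0,"ty":0,"tz":0.4,"spin":0},{"grip":-1,"tx":0,"ty":0,"tz":0.2,"spin":0},{"grip":-1,"tx":0,"ty":0,"tz":0.15,"spin":0},{"grip":-1,"tx":0,"ty":0,"tz":0.1,"spin":0},{"grip":-1,"tx":0,"ty":0,"tz":0,"spin":0}]'
python3 -c "
from h import *
go(.604,.206,.0657)"
```

```text
clock: 14.33
tool_pos: [0.6051, 0.2056, 0.0471]
eef_rot: [0.001, 1.0, 0.0, 0.001]
contact_force: [-0.7, -0.1, 7.4]
opening: 0.49
finger_force: 18.0
clock 14.33 gp [0.6051 0.2056 0.0658] yaw -0.12 -> t(cm) [0.11 0.04 0.01] spin -0.1 | F [-0.7 -0.1  7.4] open 0.49 ff 18.0 q7 0.88
```

```bash

python3 -m creep '[{"grip":0.2,"tx":0,"ty":0,"tz":0,"spin":0},{"grip":0.3,"tx":0,"ty":0,"tz":0,"spin":0},{"grip":0.3,"tx":0,"ty":0,"tz":-1.5,"spin":0},{"grip":0.3,"tx":0,"ty":0,"tz":-3,"spin":0},{"grip":0.3,"tx":0,"ty":0,"tz":-4,"spin":0},{"grip":0.6,"tx":0,"ty":0,"tz":-1,"spin":0},{"grip":0.6,"tx":0,"ty":0,"tz":0,"spin":0},{"grip":0.6,"tx":0,"ty":0,"tz":0,"spin":0}]'
python3 - <<'E'
from h import *
go(.451,.209,.0217)
p,d=optics.snapshot("scene");cv2.imwrite("pics/s3.png",cv2.resize(p[80:270,130:400,::-1],None,fx=2.9,fy=2.9,interpolation=2))
print(top("scene",d,[.60,.293],.08,.092,.04),top("scene",d,[.605,.206],.088,.102,.035))
E
```

```text
clock: 15.0
tool_pos: [0.6047, 0.2053, 0.1409]
eef_rot: [0.001, 1.0, 0.0, 0.0]
contact_force: [-0.1, -0.0, -0.3]
opening: 0.798
finger_force: 0.0
clock 15.0 gp [0.6047 0.2053 0.1596] yaw -0.13 -> t(cm) [15.38  0.33 13.77] spin -0.1 | F [-0.1 -0.  -0.3] open 0.798 ff 0.0 q7 0.92
(343, array([0.6008, 0.2959]), 0.0325, np.float64(0.0873)) (188, array([0.6043, 0.2042]), 0.0226, np.float64(0.096))
```

View pics/s3.png

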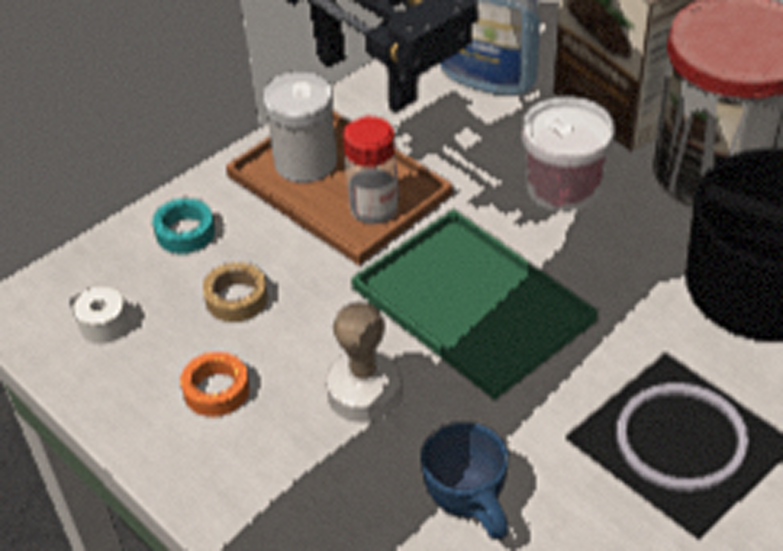

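Both shakers stand upright in the wood tray (crop (300,130), (372,170)). Next the tape roll (235,292).

```bash

python3 -m creep '[{"grip":0.6,"tx":2,"ty":0,"tz":0,"spin":0},{"grip":0.6,"tx":3.5,"ty":0.3,"tz":0,"spin":0},{"grip":0.6,"tx":3.5,"ty":0,"tz":0,"spin":0},{"grip":0.6,"tx":3.5,"ty":0,"tz":1,"spin":0},{"grip":0.6,"tx":2,"ty":0,"tz":2,"spin":0},{"grip":0.6,"tx":0.9,"ty":0,"tz":3,"spin":0},{"grip":0.6,"tx":0,"ty":0,"tz":2,"spin":0},{"grip":0.6,"tx":0,"ty":0,"tz":0,"spin":0}]'
python3 -m creep '[{"grip":0.6,"tx":0,"ty":0,"tz":0,"spin":0},{"grip":0.6,"tx":0,"ty":0,"tz":0,"spin":0}]'
python3 - <<'E'
from h import *
go(.451,.209,.0217)
p,d=optics.snapshot("top");cv2.imwrite("pics/t4.png",cv2.resize(p[140:290,155:355,::-1],None,fx=3.9,fy=3.9,interpolation=2))
E
```

```text
clock: 15.72
tool_pos: [0.4467, 0.2074, 0.0566]
eef_rot: [0.0, 1.0, -0.002, -0.004]
contact_force: [-0.2, 0.1, -0.8]
opening: 0.797
finger_force: 0.0
clock: 15.88
tool_pos: [0.4509, 0.2086, 0.0607]
eef_rot: [0.001, 1.0, -0.0, -0.0]
contact_force: [0.3, 0.7, -0.9]
opening: 0.802
finger_force: 0.0
clock 15.88 gp [0.4509 0.2086 0.0794] yaw -0.15 -> t(cm) [-0.01  0.04  5.77] spin -0.1 | F [ 0.3  0.7 -0.9] open 0.802 ff 0.0 q7 0.68
```

View pics/t4.png

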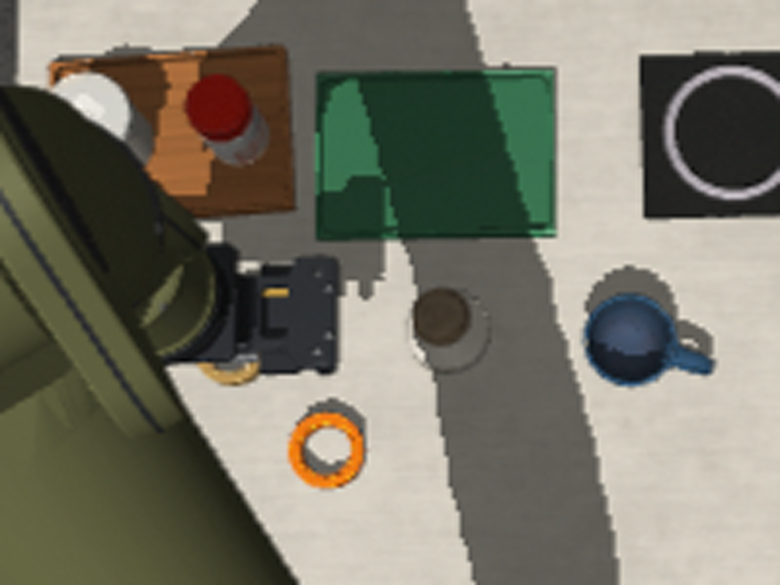

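Gripper sits over the tape roll (230,370 peeking out), clear of the orange ring. Descending.

```bash

python3 -m creep '[{"grip":0.6,"tx":0,"ty":0,"tz":2,"spin":0},{"grip":0.6,"tx":0,"ty":0,"tz":2,"spin":0},{"grip":0.6,"tx":0,"ty":0,"tz":1,"spin":0},{"grip":0.6,"tx":0,"ty":0,"tz":0.5,"spin":0},{"grip":0.6,"tx":0,"ty":0,"tz":0,"spin":0},{"grip":0.6,"tx":0,"ty":0,"tz":0,"spin":0}]'
python3 -c "
from h import *
go(.451,.209,.0217)"
```

```text
clock: 16.43
tool_pos: [0.451, 0.2088, 0.0063]
eef_rot: [0.001, 1.0, 0.0, 0.0]
contact_force: [-0.2, 0.2, 0.2]
opening: 0.798
finger_force: 0.0
clock 16.43 gp [0.451  0.2088 0.025 ] yaw -0.14 -> t(cm) [-0.    0.02  0.33] spin -0.1 | F [-0.2  0.2  0.2] open 0.798 ff 0.0 q7 0.66
```

```bash

python3 -m creep '[{"grip":0.5,"tx":0,"ty":0,"tz":0.2,"spin":0},{"grip":0.3,"tx":0,"ty":0,"tz":0,"spin":0},{"grip":0.1,"tx":0,"ty":0,"tz":0,"spin":0},{"grip":-0.3,"tx":0,"ty":0,"tz":0,"spin":0},{"grip":-1,"tx":0,"ty":0,"tz":0,"spin":0},{"grip":-1,"tx":0,"ty":0,"tz":0,"spin":0}]' 15
python3 -c "
from h import *
go(.451,.209,.0217)"
python3 -m creep '[{"grip":-1,"tx":0,"ty":0,"tz":-0.5,"spin":0},{"grip":-1,"tx":0,"ty":0,"tz":-1.5,"spin":0},{"grip":-1,"tx":0,"ty":0,"tz":-2.5,"spin":0},{"grip":-1,"tx":0,"ty":0,"tz":-2.5,"spin":0},{"grip":-1,"tx":0,"ty":0,"tz":-1.5,"spin":0},{"grip":-1,"tx":0,"ty":0,"tz":0,"spin":0}]'
python3 -c "
from h import *
go(.587,.093,.0267)"
```

```text
clock: 16.93
tool_pos: [0.4509, 0.2088, 0.0041]
eef_rot: [0.001, 1.0, 0.0, 0.0]
contact_force: [-0.2, 0.1, 5.0]
opening: 0.579
finger_force: 15.0
clock 16.93 gp [0.4509 0.2088 0.0228] yaw -0.13 -> t(cm) [-0.01  0.02  0.11] spin -0.1 | F [-0.2  0.1  5. ] open 0.579 ff 15.0 q7 0.66
clock: 17.43
tool_pos: [0.4519, 0.2092, 0.0915]
eef_rot: [0.001, 1.0, 0.001, 0.002]
contact_force: [0.1, 0.1, -0.1]
opening: 0.574
finger_force: 15.0
clock 17.43 gp [0.4519 0.2092 0.1102] yaw -0.15 -> t(cm) [-13.51 -11.6    8.37] spin -0.2 | F [ 0.1  0.1 -0.1] open 0.574 ff 15.0 q7 0.69
```

```bash

python3 -m creep '[{"grip":-1,"tx":-1,"ty":0,"tz":-2,"spin":0},{"grip":-1,"tx":-2.5,"ty":-1.5,"tz":-0.5,"spin":0},{"grip":-1,"tx":-2.5,"ty":-3,"tz":0,"spin":0},{"grip":-1,"tx":-2.5,"ty":-3,"tz":0,"spin":0},{"grip":-1,"tx":-2.5,"ty":-3,"tz":0,"spin":0},{"grip":-1,"tx":-1.5,"ty":-3,"tz":0,"spin":0},{"grip":-1,"tx":-1,"ty":-3,"tz":0,"spin":0},{"grip":-1,"tx":0,"ty":-1.2,"tz":0,"spin":0}]'
python3 -m creep '[{"grip":-1,"tx":0,"ty":0,"tz":0,"spin":0},{"grip":-1,"tx":0,"ty":0,"tz":0,"spin":0},{"grip":-1,"tx":0,"ty":0,"tz":0,"spin":0}]'
python3 - <<'E'
from h import *
go(.587,.032,.0267)
P,_,_=cloud("top",np.load("pics/top0.npy"))
m=(abs(P[:,1]-.092)<.05)&(P[:,2]>.06)&(P[:,0]>.5);print("back min x",P[m,0].min(),P[m,2].max())
E
```

```text
clock: 18.1
tool_pos: [0.5868, 0.0245, 0.1124]
eef_rot: [0.005, 1.0, -0.002, 0.0]
contact_force: [0.2, -1.4, -1.2]
opening: 0.574
finger_force: 15.0
clock: 18.35
tool_pos: [0.5843, 0.0344, 0.1134]
eef_rot: [-0.001, 1.0, 0.001, -0.001]
contact_force: [-0.6, 0.3, -0.5]
opening: 0.579
finger_force: 15.0
clock 18.35 gp [0.5843 0.0344 0.1321] yaw 0.07 -> t(cm) [-0.28 -0.26 10.54] spin 0.1 | F [-0.6  0.3 -0.5] open 0.579 ff 15.0 q7 1.08
back min x 0.7045504680474468 0.20630183185502007
```

```bash

python3 -m creep '[{"grip":-1,"tx":-0.3,"ty":-0.2,"tz":1,"spin":0},{"grip":-1,"tx":0,"ty":0,"tz":3,"spin":0},{"grip":-1,"tx":0,"ty":0,"tz":3,"spin":0},{"grip":-1,"tx":0,"ty":0,"tz":2,"spin":0},{"grip":-1,"tx":0,"ty":0,"tz":0.6,"spin":0},{"grip":-1,"tx":0,"ty":0,"tz":0,"spin":0},{"grip":-1,"tx":0,"ty":0,"tz":0,"spin":0},{"grip":-1,"tx":0,"ty":0,"tz":0,"spin":0}]'
python3 -c "
from h import *
go(.587,.032,.0267)"
```

```text
clock: 19.02
tool_pos: [0.5892, 0.0302, 0.0189]
eef_rot: [0.001, 1.0, 0.0, 0.001]
contact_force: [0.3, 0.1, -0.7]
opening: 0.574
finger_force: 15.0
clock 19.02 gp [0.5892 0.0302 0.0376] yaw -0.08 -> t(cm) [0.22 0.18 1.09] spin -0.1 | F [ 0.3  0.1 -0.7] open 0.574 ff 15.0 q7 1.03
```

```bash

python3 -m creep '[{"grip":-1,"tx":0,"ty":0.2,"tz":0.3,"spin":0},{"grip":-1,"tx":0,"ty":0,"tz":0.4,"spin":0},{"grip":-1,"tx":0,"ty":0,"tz":0.2,"spin":0},{"grip":-1,"tx":0,"ty":0,"tz":0.1,"spin":0},{"grip":-1,"tx":0,"ty":0,"tz":0,"spin":0},{"grip":-1,"tx":0,"ty":0,"tz":0,"spin":0}]'
python3 -c "
from h import *
go(.587,.032,.0267)"
```

```text
clock: 19.52
tool_pos: [0.5883, 0.0315, 0.0082]
eef_rot: [0.001, 1.0, 0.0, 0.0]
contact_force: [-1.0, -0.3, 4.7]
opening: 0.574
finger_force: 15.0
clock 19.52 gp [0.5883 0.0315 0.0269] yaw -0.12 -> t(cm) [0.13 0.05 0.02] spin -0.1 | F [-1.  -0.3  4.7] open 0.574 ff 15.0 q7 1.02
```

```bash

python3 -m creep '[{"grip":0.2,"tx":0,"ty":0,"tz":0,"spin":0},{"grip":0.32,"tx":0,"ty":0,"tz":0,"spin":0},{"grip":0.32,"tx":0,"ty":0,"tz":0,"spin":0},{"grip":0.32,"tx":0,"ty":0,"tz":-1,"spin":0},{"grip":0.32,"tx":0,"ty":0,"tz":-3,"spin":0},{"grip":0.32,"tx":0,"ty":0,"tz":-4,"spin":0},{"grip":0.4,"tx":0,"ty":0,"tz":-3,"spin":0},{"grip":0.4,"tx":0,"ty":0,"tz":-1,"spin":0}]'
python3 - <<'E'
from h import *
go(.354,.262,.06)
p,d=optics.snapshot("scene");print(top("scene",d,[.588,.0315],.018,.03,.035))
u=[155+109/2.9,140+362/2.9];print(ray("top",*u,.026))
for n in("top","scene"):
    P,_,_=cloud(n,np.load(f"pics/{n}0.npy"));m=(np.hypot(*(P[:,:2]-[.354,.263]).T)<.03)&(P[:,2]>.022);print(n,np.median(P[m],0),P[m].min(0),P[m].max(0))
E
```

```text
clock: 20.18
tool_pos: [0.5907, 0.0318, 0.1327]
eef_rot: [0.001, 1.0, 0.001, 0.004]
contact_force: [0.9, 0.6, 0.6]
opening: 0.693
finger_force: 0.0
clock 20.18 gp [0.5906 0.0318 0.1514] yaw -0.14 -> t(cm) [23.78 22.95  8.99] spin -0.1 | F [0.9 0.6 0.6] open 0.693 ff 0.0 q7 1.09
(245, array([0.5893, 0.032 ]), 0.0274, np.float64(0.0247))
[0.35269287 0.26216943]
top [0.35464558 0.26263642 0.02643727] [0.33620984 0.24225623 0.02221381] [0.37350983 0.28584699 0.03171808]
scene [0.35560745 0.26182039 0.02804403] [0.33696816 0.24159796 0.02231324] [0.37663343 0.28761161 0.03257257]
```

```bash

python3 -m creep '[{"grip":0.4,"tx":1.5,"ty":1.5,"tz":0,"spin":0},{"grip":0.4,"tx":2.7,"ty":2.7,"tz":0,"spin":0},{"grip":0.4,"tx":2.7,"ty":2.7,"tz":0,"spin":0},{"grip":0.4,"tx":2.7,"ty":2.7,"tz":0,"spin":0},{"grip":0.4,"tx":2.7,"ty":2.7,"tz":0,"spin":0},{"grip":0.4,"tx":2.7,"ty":2.7,"tz":0,"spin":0},{"grip":0.4,"tx":2.7,"ty":2.7,"tz":0,"spin":0},{"grip":0.4,"tx":2.7,"ty":2.7,"tz":0,"spin":0}]'
python3 -m creep '[{"grip":0.4,"tx":2,"ty":2,"tz":0,"spin":0},{"grip":0.4,"tx":0.9,"ty":0.5,"tz":0,"spin":0},{"grip":0.4,"tx":0,"ty":0,"tz":0,"spin":0},{"grip":0.4,"tx":0,"ty":0,"tz":0,"spin":0},{"grip":0.4,"tx":0,"ty":0,"tz":0,"spin":0}]'
python3 -c "
from h import *
go(.355,.262,.06)"
```

```text
clock: 20.9
tool_pos: [0.3828, 0.2363, 0.127]
eef_rot: [0.001, 1.0, -0.0, -0.001]
contact_force: [0.4, 1.0, 0.3]
opening: 0.703
finger_force: 0.0
clock: 21.32
tool_pos: [0.3566, 0.2597, 0.1273]
eef_rot: [0.002, 1.0, -0.001, 0.0]
contact_force: [-0.3, 0.0, -0.9]
opening: 0.703
finger_force: 0.0
clock 21.32 gp [0.3566 0.2597 0.146 ] yaw -0.24 -> t(cm) [0.16 0.24 8.6 ] spin -0.2 | F [-0.3  0.  -0.9] open 0.703 ff 0.0 q7 0.51
```

```bash

python3 -m creep '[{"grip":0.4,"tx":0.1,"ty":0.2,"tz":2,"spin":0},{"grip":0.4,"tx":0,"ty":0,"tz":3,"spin":0},{"grip":0.4,"tx":0,"ty":0,"tz":3,"spin":0},{"grip":0.4,"tx":0,"ty":0,"tz":2,"spin":0},{"grip":0.4,"tx":0,"ty":0,"tz":1.3,"spin":0},{"grip":0.4,"tx":0,"ty":0,"tz":0.4,"spin":0},{"grip":0.4,"tx":0,"ty":0,"tz":0,"spin":0},{"grip":0.4,"tx":0,"ty":0,"tz":0,"spin":0}]'
python3 -c "
from h import *
go(.355,.262,.0277)"
```

```text
clock: 21.98
tool_pos: [0.3582, 0.2627, 0.0309]
eef_rot: [0.002, 1.0, -0.003, -0.002]
contact_force: [-0.4, -0.0, 0.0]
opening: 0.699
finger_force: 0.0
clock 21.98 gp [0.3583 0.2628 0.0496] yaw -0.24 -> t(cm) [ 0.32 -0.07  2.19] spin -0.2 | F [-0.4 -0.   0. ] open 0.699 ff 0.0 q7 -0.07
```

```bash

python3 -m creep '[{"grip":0.4,"tx":0.3,"ty":-0.1,"tz":1,"spin":0},{"grip":0.4,"tx":0,"ty":0,"tz":1,"spin":0},{"grip":0.4,"tx":0,"ty":0,"tz":0,"spin":0},{"grip":0.4,"tx":0,"ty":0,"tz":0,"spin":0}]'
python3 -c "
from h import *
go(.355,.262,.0277)
print(r.get_state()['q'])"
```

```text
clock: 22.32
tool_pos: [0.3577, 0.2633, 0.0227]
eef_rot: [0.001, 1.0, -0.004, -0.002]
contact_force: [-0.1, 0.7, -0.0]
opening: 0.704
finger_force: 0.0
clock 22.32 gp [0.3578 0.2634 0.0414] yaw -0.16 -> t(cm) [ 0.28 -0.13  1.37] spin -0.2 | F [-0.1  0.7 -0. ] open 0.704 ff 0.0 q7 -0.44
[-0.71010006  0.90627235 -0.04861667  2.23162233  1.26384112  0.0432336
 -0.43611276]
```

```bash

python3 -m creep '[{"grip":0.4,"tx":0.2,"ty":-0.1,"tz":0.6,"spin":0},{"grip":0.4,"tx":0,"ty":0,"tz":0.3,"spin":0},{"grip":0.4,"tx":0,"ty":0,"tz":0,"spin":0},{"grip":0.4,"tx":0,"ty":0,"tz":0,"spin":0},{"grip":0.4,"tx":0,"ty":0,"tz":0,"spin":0},{"grip":0.4,"tx":0,"ty":0,"tz":0,"spin":0}]'
python3 -c "
from h import *
go(.355,.262,.0277)
print(r.get_state()['q'])"
```

```text
clock: 22.82
tool_pos: [0.3569, 0.263, 0.0174]
eef_rot: [0.001, 1.0, -0.004, -0.002]
contact_force: [0.1, 0.6, -0.7]
opening: 0.697
finger_force: 0.0
clock 22.82 gp [0.357  0.2632 0.0361] yaw -0.15 -> t(cm) [ 0.19 -0.11  0.84] spin -0.2 | F [ 0.1  0.6 -0.7] open 0.697 ff 0.0 q7 -0.78
[-0.71096825  0.91820642 -0.04931632  2.23425943  1.60746686  0.04315297
 -0.78065021]
```

```bash

python3 -m creep '[{"grip":0.4,"tx":0.2,"ty":-0.1,"tz":0.5,"spin":0},{"grip":0.4,"tx":0,"ty":0,"tz":0.2,"spin":0},{"grip":0.4,"tx":0,"ty":0,"tz":0,"spin":0},{"grip":0.4,"tx":0,"ty":0,"tz":0,"spin":0},{"grip":0.4,"tx":0,"ty":0,"tz":0,"spin":0},{"grip":0.4,"tx":0,"ty":0,"tz":0,"spin":0}]'
python3 -c "
from h import *
go(.355,.262,.0277)
print(r.get_state()['q'])"
```

```text
clock: 23.32
tool_pos: [0.3548, 0.262, 0.0103]
eef_rot: [0.001, 1.0, -0.005, -0.002]
contact_force: [0.1, -0.2, -0.3]
opening: 0.705
finger_force: 0.0
clock 23.32 gp [0.3549 0.2622 0.029 ] yaw -0.1 -> t(cm) [-0.02 -0.02  0.13] spin -0.1 | F [ 0.1 -0.2 -0.3] open 0.705 ff 0.0 q7 -0.83
[-0.63235669  0.93533073 -0.17981583  2.23595109  1.65629028  0.1491785
 -0.82932231]
```

```bash

python3 -m creep '[{"grip":0.2,"tx":0,"ty":0,"tz":0,"spin":0},{"grip":0.1,"tx":0,"ty":0,"tz":0,"spin":0},{"grip":-0.1,"tx":0,"ty":0,"tz":0,"spin":0},{"grip":-0.4,"tx":0,"ty":0,"tz":0,"spin":0},{"grip":-1,"tx":0,"ty":0,"tz":0,"spin":0},{"grip":-1,"tx":0,"ty":0,"tz":0,"spin":0},{"grip":-1,"tx":0,"ty":0,"tz":0,"spin":0}]' 12
python3 -c "
from h import *
go(.355,.262,.0277)
print(r.get_state()['q'])"
```

```text
clock: 23.9
tool_pos: [0.3546, 0.262, 0.0102]
eef_rot: [0.001, 1.0, -0.004, -0.002]
contact_force: [0.0, -0.4, 0.1]
opening: 0.444
finger_force: 12.0
clock 23.9 gp [0.3547 0.2622 0.0289] yaw -0.11 -> t(cm) [-0.03 -0.02  0.12] spin -0.1 | F [ 0.  -0.4  0.1] open 0.444 ff 12.0 q7 -0.83
[-0.63110625  0.93556954 -0.18153312  2.2360838   1.6571937   0.15000193
 -0.83015839]
```

```bash

python3 -m creep '[{"grip":-1,"tx":0,"ty":0,"tz":-0.5,"spin":0},{"grip":-1,"tx":0,"ty":0,"tz":-1,"spin":0},{"grip":-1,"tx":0,"ty":0,"tz":-2,"spin":0},{"grip":-1,"tx":-1,"ty":0,"tz":-2.5,"spin":0},{"grip":-1,"tx":-1.5,"ty":0,"tz":-2.5,"spin":0},{"grip":-1,"tx":-2,"ty":0,"tz":-2,"spin":0},{"grip":-1,"tx":-2.5,"ty":-1,"tz":-1.5,"spin":0},{"grip":-1,"tx":-2.5,"ty":-2.5,"tz":0,"spin":0}]'
python3 -m creep '[{"grip":-1,"tx":-2.5,"ty":-2.5,"tz":0,"spin":0},{"grip":-1,"tx":-2.5,"ty":-2.5,"tz":0,"spin":0},{"grip":-1,"tx":-2.5,"ty":-2.5,"tz":0,"spin":0},{"grip":-1,"tx":-2.5,"ty":-2.5,"tz":0,"spin":0},{"grip":-1,"tx":-2,"ty":-2,"tz":0,"spin":0},{"grip":-1,"tx":-1,"ty":-1,"tz":0,"spin":0},{"grip":-1,"tx":0,"ty":0,"tz":0,"spin":0},{"grip":-1,"tx":0,"ty":0,"tz":0,"spin":0}]'
python3 -c "
from h import *
go(.587,.096,.0329,90)
print(r.get_state()['q'])"
```

```text
clock: 24.57
tool_pos: [0.4517, 0.2327, 0.1184]
eef_rot: [-0.001, 1.0, 0.0, 0.003]
contact_force: [0.6, 0.5, -0.4]
opening: 0.441
finger_force: 12.0
clock: 25.23
tool_pos: [0.5789, 0.0971, 0.1159]
eef_rot: [0.002, 1.0, -0.004, -0.0]
contact_force: [0.6, 0.4, -0.5]
opening: 0.445
finger_force: 12.0
clock 25.23 gp [0.5789 0.0973 0.1346] yaw -0.27 -> t(cm) [-0.81 -0.04 10.17] spin 89.7 | F [ 0.6  0.4 -0.5] open 0.445 ff 12.0 q7 0.61
[ 0.12529672  0.88783112 -0.67537721  1.76875339  0.77727644  0.77717903
  0.61009008]
```

```bash

python3 -m creep '[{"grip":-1,"tx":-0.8,"ty":0,"tz":0,"spin":0},{"grip":-1,"tx":0,"ty":0,"tz":0,"spin":7},{"grip":-1,"tx":0,"ty":0,"tz":0,"spin":7},{"grip":-1,"tx":0,"ty":0,"tz":0,"spin":0}]'
python3 -c "
from h import *
go(.587,.096,.0329,90)
print(r.get_state()['q'])"
```

```text
clock: 25.57
tool_pos: [0.5868, 0.0998, 0.1167]
eef_rot: [0.123, 0.992, -0.004, 0.001]
contact_force: [-0.7, 0.0, -0.6]
opening: 0.44
finger_force: 12.0
clock 25.57 gp [0.5868 0.1    0.1354] yaw -14.14 -> t(cm) [-0.09 -0.31 10.25] spin 75.9 | F [-0.7  0.  -0.6] open 0.44 ff 12.0 q7 0.42
[ 0.09195273  0.87934705 -0.61797493  1.74542017  0.71874052  0.75925987
  0.42418849]
```

Positive spin lowers q7: the right direction. Continuing.

```bash

python3 -m creep '[{"grip":-1,"tx":0,"ty":0,"tz":0,"spin":7},{"grip":-1,"tx":0,"ty":0,"tz":0,"spin":7},{"grip":-1,"tx":0,"ty":0,"tz":0,"spin":7},{"grip":-1,"tx":0,"ty":0,"tz":0,"spin":7},{"grip":-1,"tx":0,"ty":0,"tz":0,"spin":7},{"grip":-1,"tx":0,"ty":0,"tz":0,"spin":7},{"grip":-1,"tx":0,"ty":0,"tz":0,"spin":7},{"grip":-1,"tx":0,"ty":0,"tz":0,"spin":7}]'
python3 -m creep '[{"grip":-1,"tx":0,"ty":0,"tz":0,"spin":7},{"grip":-1,"tx":0,"ty":0,"tz":0,"spin":7},{"grip":-1,"tx":0,"ty":0,"tz":0,"spin":5.5},{"grip":-1,"tx":0,"ty":0,"tz":0,"spin":0},{"grip":-1,"tx":0,"ty":0,"tz":0,"spin":0},{"grip":-1,"tx":0,"ty":0,"tz":0,"spin":0}]'
python3 -c "
from h import *
go(.587,.096,.0329,90)
print(r.get_state()['q'])"
```

```text
clock: 26.23
tool_pos: [0.5866, 0.0993, 0.1164]
eef_rot: [0.575, 0.818, -0.003, 0.002]
contact_force: [-0.1, 0.7, -1.4]
opening: 0.444
finger_force: 12.0
clock: 26.73
tool_pos: [0.5869, 0.0984, 0.1163]
eef_rot: [0.703, 0.711, -0.003, 0.003]
contact_force: [-0.5, -0.8, -1.7]
opening: 0.443
finger_force: 12.0
clock 26.73 gp [0.5869 0.0986 0.135 ] yaw -89.36 -> t(cm) [-0.17  0.   10.21] spin 0.6 | F [-0.5 -0.8 -1.7] open 0.443 ff 12.0 q7 -0.57
[-0.09377246  0.82270865 -0.27101612  1.75583564  0.36175967  0.61462315
 -0.56964111]
```

```bash

python3 -m creep '[{"grip":-1,"tx":-0.2,"ty":0,"tz":1,"spin":0},{"grip":-1,"tx":0,"ty":0,"tz":3,"spin":0},{"grip":-1,"tx":0,"ty":0,"tz":3,"spin":0},{"grip":-1,"tx":0,"ty":0,"tz":1.5,"spin":0},{"grip":-1,"tx":0,"ty":0,"tz":0.5,"spin":0},{"grip":-1,"tx":0,"ty":0,"tz":0,"spin":0},{"grip":-1,"tx":0,"ty":0,"tz":0,"spin":0},{"grip":-1,"tx":0,"ty":0,"tz":0,"spin":0}]'
python3 -c "
from h import *
go(.587,.096,.0329,90)"
```

```text
clock: 27.4
tool_pos: [0.5883, 0.0951, 0.0274]
eef_rot: [0.705, 0.709, -0.002, 0.004]
contact_force: [0.6, 0.5, 0.0]
opening: 0.446
finger_force: 12.0
clock 27.4 gp [0.5883 0.0952 0.0461] yaw -89.64 -> t(cm) [ 0.09 -0.13  1.32] spin 0.4 | F [0.6 0.5 0. ] open 0.446 ff 12.0 q7 -0.62
```

```bash

python3 -m creep '[{"grip":-1,"tx":0,"ty":0,"tz":0.6,"spin":0},{"grip":-1,"tx":0,"ty":0,"tz":0.4,"spin":0},{"grip":-1,"tx":0,"ty":0,"tz":0.2,"spin":0},{"grip":-1,"tx":0,"ty":0,"tz":0.1,"spin":0},{"grip":-1,"tx":0,"ty":0,"tz":0,"spin":0},{"grip":-1,"tx":0,"ty":0,"tz":0,"spin":0}]'
python3 -c "
from h import *
go(.587,.096,.0329,90)"
```

```text
clock: 27.9
tool_pos: [0.5876, 0.0945, 0.0141]
eef_rot: [0.705, 0.709, -0.003, 0.004]
contact_force: [-1.3, -0.9, 5.9]
opening: 0.449
finger_force: 12.0
clock 27.9 gp [0.5876 0.0947 0.0328] yaw -89.67 -> t(cm) [ 0.13 -0.06 -0.02] spin 0.3 | F [-1.3 -0.9  5.9] open 0.449 ff 12.0 q7 -0.62
```

```bash

python3 -m creep '[{"grip":0,"tx":0,"ty":0,"tz":0,"spin":0},{"grip":0.2,"tx":0,"ty":0,"tz":0,"spin":0},{"grip":0.2,"tx":0,"ty":0,"tz":0,"spin":0},{"grip":0.2,"tx":0,"ty":0,"tz":-1,"spin":0},{"grip":0.2,"tx":0,"ty":0,"tz":-3,"spin":0},{"grip":0.2,"tx":0,"ty":0,"tz":-4,"spin":0},{"grip":0.4,"tx":0,"ty":0,"tz":-4,"spin":0},{"grip":0.4,"tx":0,"ty":0,"tz":-2,"spin":-7}]'
python3 -m creep '[{"grip":0.4,"tx":0,"ty":0,"tz":-1,"spin":-7},{"grip":0.4,"tx":0,"ty":0,"tz":0,"spin":-7},{"grip":0.4,"tx":0,"ty":0,"tz":0,"spin":-7},{"grip":0.4,"tx":0,"ty":0,"tz":0,"spin":-7},{"grip":0.4,"tx":0,"ty":0,"tz":0,"spin":-7},{"grip":0.4,"tx":0,"ty":0,"tz":0,"spin":-7},{"grip":0.4,"tx":0,"ty":0,"tz":0,"spin":-7},{"grip":0.4,"tx":0,"ty":0,"tz":0,"spin":-7}]'
python3 -m creep '[{"grip":0.4,"tx":0,"ty":0,"tz":0,"spin":-7},{"grip":0.4,"tx":0,"ty":0,"tz":0,"spin":-7},{"grip":0.4,"tx":0,"ty":0,"tz":0,"spin":-7},{"grip":0.4,"tx":0,"ty":0,"tz":0,"spin":-5.5},{"grip":0.4,"tx":0,"ty":0,"tz":0,"spin":0},{"grip":0.4,"tx":0,"ty":0,"tz":0,"spin":0}]'
python3 - <<'E'
from h import *
go(.459,.058,.075)
p,d=optics.snapshot("scene");cv2.imwrite("pics/s5.png",cv2.resize(p[80:270,130:400,::-1],None,fx=2.9,fy=2.9,interpolation=2))
print(top("scene",d,[.588,.0315],.018,.03,.035),top("scene",d,[.588,.095],.025,.037,.03),[top("scene",d,[.459,.058],a,b,.04) for a,b in((.06,.105),(.02,.036))])
E
```

```text
clock: 28.57
tool_pos: [0.5892, 0.0968, 0.1585]
eef_rot: [0.66, 0.751, -0.0, 0.005]
contact_force: [0.4, 0.7, -0.1]
opening: 0.696
finger_force: 0.0
clock: 29.23
tool_pos: [0.5873, 0.0957, 0.1641]
eef_rot: [0.228, 0.974, -0.004, 0.002]
contact_force: [-0.4, -0.2, 0.9]
opening: 0.701
finger_force: 0.0
clock: 29.73
tool_pos: [0.5873, 0.0958, 0.1637]
eef_rot: [0.003, 1.0, -0.004, 0.001]
contact_force: [0.0, 0.6, 1.1]
opening: 0.697
finger_force: 0.0
clock 29.73 gp [0.5872 0.0959 0.1824] yaw -0.34 -> t(cm) [12.81 -3.78 10.76] spin -0.3 | F [0.  0.6 1.1] open 0.697 ff 0.0 q7 0.68
(234, array([0.5894, 0.0324]), 0.0274, np.float64(0.0249)) (188, array([0.5927, 0.0957]), 0.0245, np.float64(0.0317)) [(268, array([0.4602, 0.0567]), 0.0188, np.float64(0.0909)), (335, array([0.4598, 0.0583]), 0.0302, np.float64(0.026))]
```

View pics/s5.png

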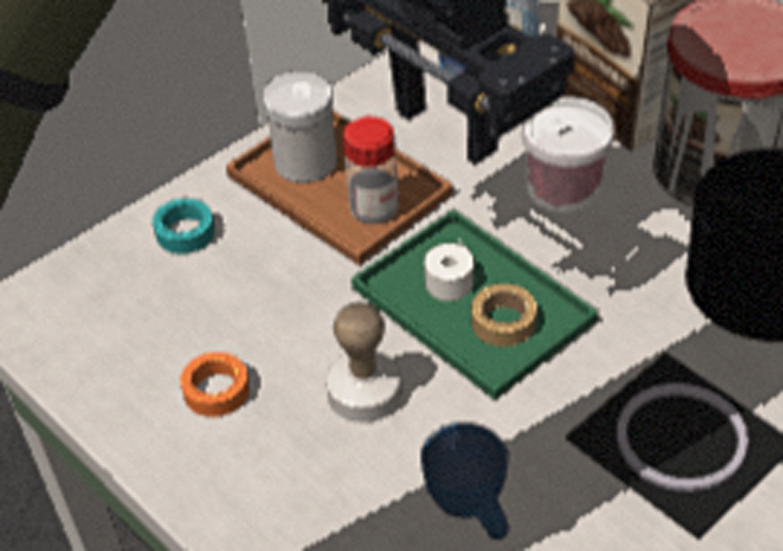

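Both rolls lie flat in the green tray (crop (448,268), (505,315)). Now the tamper (360,360).

```bash

python3 -m creep '[{"grip":0.5,"tx":2,"ty":-0.8,"tz":0,"spin":0},{"grip":0.5,"tx":3.2,"ty":-1,"tz":0,"spin":0},{"grip":0.5,"tx":3.2,"ty":-1,"tz":0,"spin":0},{"grip":0.5,"tx":3,"ty":-1,"tz":0,"spin":0},{"grip":0.5,"tx":1.4,"ty":0,"tz":0,"spin":0},{"grip":0.5,"tx":0,"ty":0,"tz":0,"spin":0},{"grip":0.5,"tx":0,"ty":0,"tz":0,"spin":0},{"grip":0.5,"tx":0,"ty":0,"tz":0,"spin":0}]'
python3 -c "
from h import *
go(.4595,.058,.0735)"
```

```text
clock: 30.45
tool_pos: [0.4608, 0.059, 0.164]
eef_rot: [0.002, 1.0, -0.004, 0.002]
contact_force: [-0.4, -0.2, 0.4]
opening: 0.749
finger_force: 0.0
clock 30.45 gp [0.4608 0.0591 0.1827] yaw -0.24 -> t(cm) [ 0.16 -0.03 10.92] spin -0.2 | F [-0.4 -0.2  0.4] open 0.749 ff 0.0 q7 0.51
```

```bash

python3 -m creep '[{"grip":0.5,"tx":0.1,"ty":0,"tz":2,"spin":0},{"grip":0.5,"tx":0,"ty":0,"tz":3,"spin":0},{"grip":0.5,"tx":0,"ty":0,"tz":3,"spin":0},{"grip":0.5,"tx":0,"ty":0,"tz":2,"spin":0},{"grip":0.5,"tx":0,"ty":0,"tz":1,"spin":0},{"grip":0.5,"tx":0,"ty":0,"tz":0,"spin":0},{"grip":0.5,"tx":0,"ty":0,"tz":0,"spin":0},{"grip":0.5,"tx":0,"ty":0,"tz":0,"spin":0}]'
python3 -c "
from h import *
go(.4595,.058,.0735)"
```

```text
clock: 31.12
tool_pos: [0.4595, 0.058, 0.054]
eef_rot: [0.002, 1.0, -0.004, 0.001]
contact_force: [-0.8, -1.0, 0.4]
opening: 0.753
finger_force: 0.0
clock 31.12 gp [0.4594 0.0581 0.0727] yaw -0.19 -> t(cm) [-0.01 -0.01 -0.08] spin -0.2 | F [-0.8 -1.   0.4] open 0.753 ff 0.0 q7 0.18
```

```bash

python3 -m creep '[{"grip":0.2,"tx":0,"ty":0,"tz":0,"spin":0},{"grip":0,"tx":0,"ty":0,"tz":0,"spin":0},{"grip":-0.1,"tx":0,"ty":0,"tz":0,"spin":0},{"grip":-0.3,"tx":0,"ty":0,"tz":0,"spin":0},{"grip":-1,"tx":0,"ty":0,"tz":0,"spin":0},{"grip":-1,"tx":0,"ty":0,"tz":0,"spin":0},{"grip":-1,"tx":0,"ty":0,"tz":0,"spin":0}]' 40
python3 -m creep '[{"grip":-1,"tx":0,"ty":0,"tz":-0.5,"spin":0},{"grip":-1,"tx":0,"ty":0,"tz":-1,"spin":0},{"grip":-1,"tx":0,"ty":0,"tz":-2,"spin":0},{"grip":-1,"tx":0,"ty":0,"tz":-2.5,"spin":0},{"grip":-1,"tx":0,"ty":0,"tz":-2,"spin":0},{"grip":-1,"tx":0,"ty":0,"tz":-1,"spin":0},{"grip":-1,"tx":0,"ty":0,"tz":0,"spin":0},{"grip":-1,"tx":0,"ty":0,"tz":0,"spin":0}]'
python3 - <<'E'
from h import *
go(.595,-.1475,.0787)
p,d=optics.snapshot("scene");cv2.imwrite("pics/s6.png",cv2.resize(p[80:270,180:450,::-1],None,fx=2.9,fy=2.9,interpolation=2))
E
```

```text
clock: 31.7
tool_pos: [0.4585, 0.0576, 0.0539]
eef_rot: [0.001, 1.0, -0.004, 0.001]
contact_force: [-0.8, 0.2, 3.7]
opening: 0.39
finger_force: 38.5
clock: 32.37
tool_pos: [0.4579, 0.0577, 0.1435]
eef_rot: [0.002, 1.0, -0.004, 0.0]
contact_force: [0.3, -0.9, -3.9]
opening: 0.387
finger_force: 39.2
clock 32.37 gp [0.4579 0.0579 0.1622] yaw -0.2 -> t(cm) [-13.77 -20.42   8.54] spin -0.2 | F [ 0.3 -0.9 -3.9] open 0.387 ff 39.2 q7 0.46
```

View pics/s6.png

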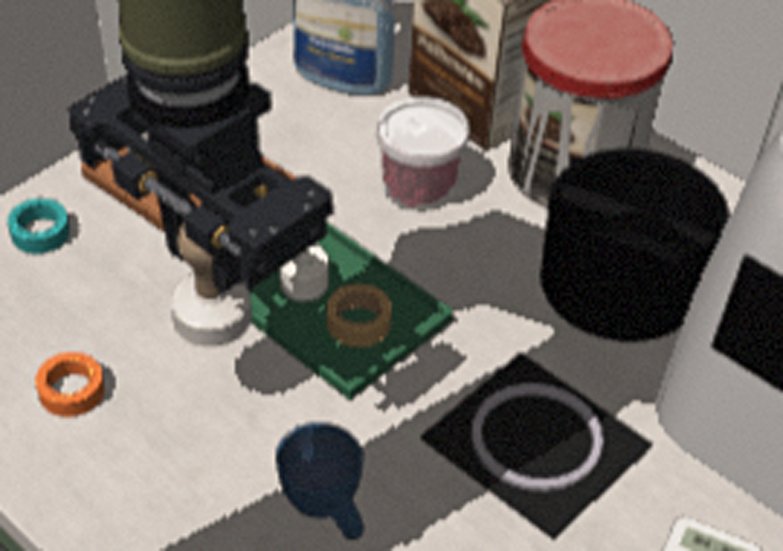

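Tamper hangs upright in the gripper (crop (205,300)), rolls undisturbed, mat and ring at (537,437). Carrying over.

```bash

python3 -m creep '[{"grip":-1,"tx":-0.6,"ty":-0.8,"tz":-0.5,"spin":0},{"grip":-1,"tx":-1.2,"ty":-1.8,"tz":-0.5,"spin":0},{"grip":-1,"tx":-1.7,"ty":-2.5,"tz":0,"spin":0},{"grip":-1,"tx":-1.7,"ty":-2.5,"tz":0,"spin":0},{"grip":-1,"tx":-1.7,"ty":-2.5,"tz":0,"spin":0},{"grip":-1,"tx":-1.7,"ty":-2.5,"tz":0,"spin":0},{"grip":-1,"tx":-1.7,"ty":-2.5,"tz":0,"spin":0},{"grip":-1,"tx":-1.6,"ty":-2.5,"tz":0,"spin":0}]'
python3 -m creep '[{"grip":-1,"tx":-1.2,"ty":-1.8,"tz":0,"spin":0},{"grip":-1,"tx":-0.6,"ty":-0.9,"tz":0,"spin":0},{"grip":-1,"tx":0,"ty":0,"tz":0,"spin":0},{"grip":-1,"tx":0,"ty":0,"tz":0,"spin":0},{"grip":-1,"tx":0,"ty":0,"tz":0,"spin":0}]'
python3 -c "
from h import *
go(.595,-.1475,.0787)"
```

```text
clock: 33.08
tool_pos: [0.5762, -0.1197, 0.1532]
eef_rot: [0.001, 1.0, -0.004, -0.001]
contact_force: [0.9, 0.1, -4.4]
opening: 0.391
finger_force: 39.4
clock: 33.5
tool_pos: [0.5934, -0.1425, 0.1549]
eef_rot: [-0.0, 1.0, -0.003, -0.001]
contact_force: [-0.0, 0.0, -3.4]
opening: 0.391
finger_force: 39.4
clock 33.5 gp [ 0.5934 -0.1424  0.1736] yaw 0.02 -> t(cm) [-0.17 -0.45  9.5 ] spin 0.0 | F [-0.   0.  -3.4] open 0.391 ff 39.4 q7 1.08
```

```bash

python3 -m creep '[{"grip":-1,"tx":-0.2,"ty":-0.4,"tz":1,"spin":0},{"grip":-1,"tx":0,"ty":0,"tz":2.5,"spin":0},{"grip":-1,"tx":0,"ty":0,"tz":2.5,"spin":0},{"grip":-1,"tx":0,"ty":0,"tz":1.5,"spin":0},{"grip":-1,"tx":0,"ty":0,"tz":0.6,"spin":0},{"grip":-1,"tx":0,"ty":0,"tz":0,"spin":0},{"grip":-1,"tx":0,"ty":0,"tz":0,"spin":0},{"grip":-1,"tx":0,"ty":0,"tz":0,"spin":0}]'
python3 -c "
from h import *
go(.595,-.1475,.0787)"
```

```text
clock: 34.17
tool_pos: [0.5978, -0.1494, 0.0758]
eef_rot: [0.001, 1.0, -0.004, 0.002]
contact_force: [0.5, 0.3, -4.8]
opening: 0.388
finger_force: 39.4
clock 34.17 gp [ 0.5977 -0.1492  0.0945] yaw -0.15 -> t(cm) [0.27 0.18 1.57] spin -0.1 | F [ 0.5  0.3 -4.8] open 0.388 ff 39.4 q7 1.0
```

```bash

python3 -m creep '[{"grip":-1,"tx":0.2,"ty":0.1,"tz":0.6,"spin":0},{"grip":-1,"tx":0,"ty":0,"tz":0.5,"spin":0},{"grip":-1,"tx":0,"ty":0,"tz":0.3,"spin":0},{"grip":-1,"tx":0,"ty":0,"tz":0.1,"spin":0},{"grip":-1,"tx":0,"ty":0,"tz":0,"spin":0},{"grip":-1,"tx":0,"ty":0,"tz":0,"spin":0}]'
python3 -c "
from h import *
go(.595,-.1475,.0787)"
```

```text
clock: 34.67
tool_pos: [0.5946, -0.149, 0.0601]
eef_rot: [0.001, 1.0, -0.005, 0.001]
contact_force: [-1.9, 1.1, 3.6]
opening: 0.391
finger_force: 39.0
clock 34.67 gp [ 0.5946 -0.1488  0.0788] yaw -0.16 -> t(cm) [-0.04  0.13  0.01] spin -0.2 | F [-1.9  1.1  3.6] open 0.391 ff 39.0 q7 0.98
```

Contact (force change +8 N from carrying). Release and retreat straight up.

```bash

python3 -m creep '[{"grip":-0.1,"tx":0,"ty":0,"tz":0,"spin":0},{"grip":0.1,"tx":0,"ty":0,"tz":0,"spin":0},{"grip":0.4,"tx":0,"ty":0,"tz":0,"spin":0},{"grip":0.6,"tx":0,"ty":0,"tz":0,"spin":0},{"grip":0.6,"tx":0,"ty":0,"tz":-1.5,"spin":0},{"grip":0.6,"tx":0,"ty":0,"tz":-3,"spin":0},{"grip":0.6,"tx":0,"ty":0,"tz":-4,"spin":0},{"grip":0.6,"tx":0,"ty":0,"tz":-4,"spin":0}]'
python3 -m creep '[{"grip":0.6,"tx":2,"ty":1,"tz":-1,"spin":0},{"grip":0.6,"tx":3.5,"ty":1,"tz":0,"spin":0},{"grip":0.6,"tx":3.5,"ty":1,"tz":0,"spin":0},{"grip":0.6,"tx":3,"ty":1,"tz":0,"spin":0},{"grip":0.6,"tx":1,"ty":0,"tz":0,"spin":0},{"grip":0.6,"tx":0,"ty":0,"tz":0,"spin":0},{"grip":0.6,"tx":0,"ty":0,"tz":0,"spin":0}]'
python3 - <<'E'
from h import *
p,d=optics.snapshot("top");cv2.imwrite("pics/t7.png",cv2.resize(p[130:300,150:430,::-1],None,fx=2.8,fy=2.8,interpolation=2))
print(top("top",d,[.595,-.148],.085,.11,.03))
p,d=optics.snapshot("scene");cv2.imwrite("pics/s7.png",p[:,:,::-1])
print(top("scene",d,[.595,-.148],.085,.11,.03),top("scene",d,[.595,-.148],.028,.042,.04))
E
```

```text
clock: 35.33
tool_pos: [0.594, -0.1474, 0.1863]
eef_rot: [0.001, 1.0, -0.004, -0.0]
contact_force: [0.4, -0.3, 0.5]
opening: 0.802
finger_force: 0.0
clock: 35.92
tool_pos: [0.4655, -0.1076, 0.195]
eef_rot: [0.001, 1.0, -0.005, 0.002]
contact_force: [0.8, -0.0, 0.1]
opening: 0.801
finger_force: 0.0
(0, None)
(254, array([ 0.5952, -0.1489]), 0.0194, np.float64(0.0978)) (348, array([ 0.5961, -0.1484]), 0.0292, np.float64(0.0321))
```

View pics/t7.png

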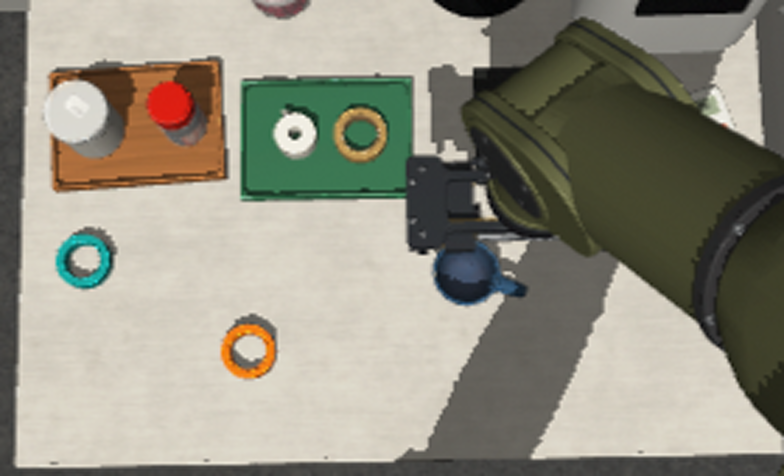

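View pics/s7.png

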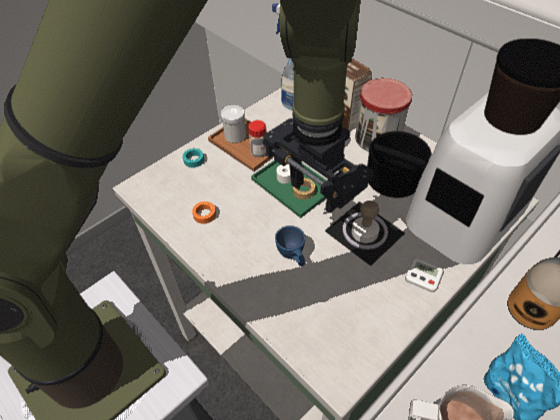

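Everything is in place: the shakers stand in the wood tray, the rolls lie side by side in the green tray, and the tamper stands in its ring (scene (368,225)). The cup and timer have not been moved, and the arm is clear.

```bash
python3 -c "
from plant import workorder
print(workorder.finish_job())"
```

```text
the job is handed in; nothing more can be done
None
```

I finished the job in the order asked and handed it in at about 36 s on the robot's clock: both shakers stand upright in the wooden tray, the tape and label rolls lie flat side by side in the green tray, the tamper stands on the mat inside its ring, and the cup and timer were left alone (no verdict was returned).

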